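Fill the canister rack and show the slim canister's base to the phone

ROBOT

A 7-joint arm with a two-finger parallel gripper is mounted at the origin on the work surface. World frame = base frame: x ahead of the robot, y to its left, z up, the work surface at z = 0. Lengths are in mm, angles in rad, forces in N, time in s.
With the tool pointing down it reaches from about 400 to 875 mm from the base axis. Payload 4.4 kg.
Tool frame: the origin (TCP) lies midway between the tips of the shut fingers; the grasp point (between the pads) lies ctrl.grip_depth behind it (ctrl.grip_depth is the distance from the TCP to the grasp point, in mm); z points along the fingers, y is the line along which they close (so a half turn about z gives the same grasp; the last joint's range is limited). The gripper opens to 85 mm and grips with 20 to 120 N. Pads are 22 mm wide; open, the fingers measure 114 mm over their backs; the gripper's body (76 mm by 85 mm) begins 54 mm behind the grasp point. The pads swing forward as they close: fully open they stand 13 mm farther back than shut.
Start: joints at [-1.31, 0.628, 0.038, 1.517, -0.027, 0.996, -0.02], TCP at [208.636, 615.621, 231.313] pointing down, gripper open.
Joint ranges: [-3.06, 3.06], [-0.37, 2.12], [-1.25, 1.32], [0.18, 2.47], [-1.1, 4.24], [0.23, 1.98], [-2.94, 2.94]. Speed limits (rad/s): [2.57, 2.57, 3.14, 3.14, 3.14, 3.14, 3.14].

INTERFACE

Orientations are given as [roll, pitch, yaw] about the fixed x, y, z axes, in that order (R = Rz(yaw) Ry(pitch) Rx(roll)).
In Python, from cell import ctrl gives the robot as it stands.
- The arm moves only by the tool carry_out, never from a script. Its argument "deltas" is one flat list of numbers, 7 for each row, row after row: the turn, a rotation vector about the tool's x, y, z in degrees, then the shift along the tool's x, y, z in m, then the closure, from -1 (fully open) to 1 (shut). In form: [wx, wy, wz, dx, dy, dz, claw, wx, wy, wz, dx, dy, dz, claw, ...]. A call has 1 to 12 rows; each row shifts and turns the commanded pose from where the row before left it, along the tool's axes as they then stand; what a row does not reach is not made up. A row lasts 1/8 s, in which the tool goes at most 62.5 mm and 10.7 degrees, less where a joint would pass 70% of its speed; a pose out of reach is approached as far as the arm can. A call with a gripper value outside its range is refused whole. The fingers move at their own pace and stop on an object; the grip force is fixed at half the most. Time passes only in rows, so rows that do not move let the fingers close. It gives the time, the measured TCP pose, the force, the opening and the grip force at its end, in the units of the state.
- ctrl.read_state(): the state, without advancing time (a new reading comes with each control period).
- ctrl.get_image(name): name is "scene" or "top" or "wrist"; returns the picture (400x640x3 uint8, red, green, blue); there is no depth.
- ctrl.calibration(name): a dict with "mtx" (3x3 intrinsics, pixels), "distortion" ([k1, k2, p1, p2, k3] as OpenCV has them; the pictures are not rectified), "R" (3x3) and "t" (3): a world point X has camera coordinates R X + t. Camera axes: x right, y down, z forward; pixel columns grow to the right and rows downward; lengths in mm; the calibration is good to about 2 mm. A picture is of the moment at which its call begins: read the wrist's pose just before it. calibration takes no time and is no camera call; for the wrist camera it gives the pose at the moment of the call.
- ctrl.finish_job(): hands the job in; it is judged then, once.
The state is a dict: "clock": time; "qpos": joint angles; "qd": joint speeds; "tau": joint torques, N m; "eef_pos": TCP position; "tool_rot": TCP orientation; "force": force on the tool from outside, world axes, zero at the start; "torque": the same for the moment, N m; "width": finger opening in mm; "gripper_force": force on a finger pad.
Only numpy, scipy, OpenCV 4.12 (cv2) and the standard library are available. Lean on these libraries where they do the work, as an engineer would, in place of code of your own. Each camera call takes 0.05 s, during which the arm holds its last target. There are 200 camera calls.

TASK

Put the two spare canisters from the worktop into the two empty wells of the grey rack, standing fully down, and leave the canisters already in the rack where they are. Then take the slim canister out and hold it up still in front of the phone's lens so that the date on its underside can be photographed: underside squarely facing the lens, centred in its view, about 15 cm away. Finish while holding it there; do not touch the phone or its stand or disturb the other things.

Things in the scene. Friction and masses are not known exactly. Their poses are not given: they have to be found in the camera images.
- rack: grey plastic rack, fixed, 190 x 280 mm (its x, y), 35 mm high; origin at the centre of its underside. Six round wells, 54 mm in diameter, 22 mm deep (floor 13 mm above the work surface), 2 along x by 3 along y, 88 mm apart. At the start three hold 80 mm canisters, one the slim canister, two are empty; which is which changes
- rack_hole0 (a point): centre of the mouth of well 0 of the rack, 35 mm above the work surface, 22 mm above the well's floor; axes as the rack's
- rack_hole1 (a point): centre of the mouth of well 1 of the rack, 35 mm above the work surface, 22 mm above the well's floor; axes as the rack's
- rack_hole2 (a point): centre of the mouth of well 2 of the rack, 35 mm above the work surface, 22 mm above the well's floor; axes as the rack's
- rack_hole3 (a point): centre of the mouth of well 3 of the rack, 35 mm above the work surface, 22 mm above the well's floor; axes as the rack's
- rack_hole4 (a point): centre of the mouth of well 4 of the rack, 35 mm above the work surface, 22 mm above the well's floor; axes as the rack's
- rack_hole5 (a point): centre of the mouth of well 5 of the rack, 35 mm above the work surface, 22 mm above the well's floor; axes as the rack's
- can_1: aluminium canister with a flat screw lid, a plain upright cylinder 46 mm in diameter (47 at the lid, the top 16 mm) and 80 mm tall, about 0.13 kg; origin at the centre of its underside, z towards the lid; stands in a well of the rack and stays there
- can_2: aluminium canister with a flat screw lid, a plain upright cylinder 46 mm in diameter (47 at the lid, the top 16 mm) and 80 mm tall, about 0.13 kg; origin at the centre of its underside, z towards the lid; stands in a well of the rack and stays there
- can_3: aluminium canister with a flat screw lid, a plain upright cylinder 46 mm in diameter (47 at the lid, the top 16 mm) and 80 mm tall, about 0.13 kg; origin at the centre of its underside, z towards the lid; stands in a well of the rack and stays there
- spare_a: aluminium canister with a flat screw lid, a plain upright cylinder 46 mm in diameter (47 at the lid, the top 16 mm) and 80 mm tall, about 0.13 kg; origin at the centre of its underside, z towards the lid; a spare, standing at the start on the work surface to the robot's right of the rack
- spare_b: aluminium canister with a flat screw lid, a plain upright cylinder 46 mm in diameter (47 at the lid, the top 16 mm) and 80 mm tall, about 0.13 kg; origin at the centre of its underside, z towards the lid; a second spare, standing at the start on the work surface to the robot's right of the rack
- can_slim: the slim aluminium canister, same make but narrower: 34 mm in diameter (35 at the lid) and 90 mm tall, about 0.10 kg, balance point at mid-height; stands upright at the start in the middle of a well of the rack; origin at the centre of its underside, z towards the lid
- can_slim_top (a point): centre of the slim canister's lid top, 90 mm along z from its origin
- phone_stand: fixed black phone stand on the robot's left of the rack, foot 100 x 90 x 12 mm; origin under the centre of its foot, z up, its front (-x) turned roughly towards the robot
- phone: dark phone leaning back crosswise on the stand, 150 mm wide, 72 mm along its slope. Origin at the lens, the round aluminium-rimmed eye near the upper edge at mid-width, 80 mm above the work surface over the centre of the stand's foot. z is where the lens looks: towards the robot and up, 40 degrees (0.70 rad) from vertical; y runs level along its width, x up its slope
- sippy_cup: bystander: transparent sippy cup with white lid and spout, 71 mm in diameter, 119 mm high; origin under its centre
- plate: bystander: red melamine plate, 180 mm in diameter, 18 mm high; origin under its centre
- mug: bystander: white mug, 80 mm in diameter, 90 mm high, handle at its +y; origin under its centre
- jar: bystander: glass jar with a steel cap, 70 mm in diameter, 100 mm high; origin under its centre
- spoon: bystander: spoon lying along its own x
- peg: bystander: plastic spring clothes peg, 72 mm long, lying along its own x, 10 mm wide and 17 mm high
Things that resemble listed ones, but are neither listed nor needed, are in the scene too. What is shaped like the can_1 but red is not meant.

How it is judged (in metres and radians):
On the way, in this order (a step that is already met when the one before it is completed fails the run):
1. one spare canister stands fully down in a well (((angle between spare_a's own z axis and vertical below 0.12 rad and z of spare_a in the frame of rack between 0.008 and 0.018 m and x of spare_a in the frame of rack between -0.07 and 0.07 m and y of spare_a in the frame of rack between -0.115 and 0.115 m) or (angle between spare_b's own z axis and vertical below 0.12 rad and z of spare_b in the frame of rack between 0.008 and 0.018 m and x of spare_b in the frame of rack between -0.07 and 0.07 m and y of spare_b in the frame of rack between -0.115 and 0.115 m))), for 0.2 s.
2. both spares stand fully down in wells, the slim canister still in its own (angle between each of spare_a, spare_b, can_slim's own z axis and vertical below 0.12 rad and z of spare_a in the frame of rack between 0.008 and 0.018 m and x of spare_a in the frame of rack between -0.07 and 0.07 m and y of spare_a in the frame of rack between -0.115 and 0.115 m and z of spare_b in the frame of rack between 0.008 and 0.018 m and x of spare_b in the frame of rack between -0.07 and 0.07 m and y of spare_b in the frame of rack between -0.115 and 0.115 m and z of can_slim in the frame of rack between 0.008 and 0.018 m and x of can_slim in the frame of rack between -0.07 and 0.07 m and y of can_slim in the frame of rack between -0.115 and 0.115 m), for 0.2 s.
3. the slim canister is lifted clear of the rack (height (world z) of can_slim above 0.06 m), for 0.1 s.
At the end, for the whole second after the job is handed in: All five 80 mm canisters stand upright, fully down (5 mm) in wells; the slim one is held still by the fingers alone, underside facing the lens: 115 to 185 mm from it, within 25 mm of the view axis each way, axis within 0.2 rad of the view axis (angle between each of spare_a, spare_b, can_1, can_2, can_3's own z axis and vertical below 0.12 rad and z of spare_a in the frame of rack between 0.008 and 0.018 m and x of spare_a in the frame of rack between -0.07 and 0.07 m and y of spare_a in the frame of rack between -0.115 and 0.115 m and z of spare_b in the frame of rack between 0.008 and 0.018 m and x of spare_b in the frame of rack between -0.07 and 0.07 m and y of spare_b in the frame of rack between -0.115 and 0.115 m and z of can_1 in the frame of rack between 0.008 and 0.018 m and x of can_1 in the frame of rack between -0.07 and 0.07 m and y of can_1 in the frame of rack between -0.115 and 0.115 m and z of can_2 in the frame of rack between 0.008 and 0.018 m and x of can_2 in the frame of rack between -0.07 and 0.07 m and y of can_2 in the frame of rack between -0.115 and 0.115 m and z of can_3 in the frame of rack between 0.008 and 0.018 m and x of can_3 in the frame of rack between -0.07 and 0.07 m and y of can_3 in the frame of rack between -0.115 and 0.115 m and contact force between the fingers and can_slim above 1 N and contact force between can_slim and phone_stand below 0.1 N and contact force between can_slim and rack below 0.1 N and height (world z) of can_slim above 0.12 m and z of can_slim in the frame of phone between 0.115 and 0.185 m and x of can_slim in the frame of phone between -0.025 and 0.025 m and y of can_slim in the frame of phone between -0.025 and 0.025 m and angle between the z axis of can_slim and the z axis of phone, either way round below 0.2 rad and z of can_slim_top in the frame of phone above 0.2 m and linear speed of can_slim below 0.03 m/s and angular speed of can_slim below 0.3 rad/s); the arm keeps its last pose, push and grip.
It fails at once if a canister that already stood in the rack is moved more than 30 mm (distance of any of can_1, can_2, can_3 from where it was at the start of the episode above 0.03 m).
It fails at once if the phone or its stand is touched (contact force between phone_stand and anything else above 1 N).
It fails at once if a bystander (sippy cup, plate, mug, jar, spoon or peg) is moved more than 30 mm (distance of any of sippy_cup, plate, mug, jar, spoon, peg from where it was at the start of the episode above 0.03 m).
It also fails if it takes over 64 s, if anything falls off the work surface, if the arm or the gripper's body presses on something with over 40 N, if the wrist force passes 120 N, or if a joint passes its speed limit or range.

## Working session

There is one attempt and no reset: what is moved stays moved. The work goes in short steps, Python scripts to look and compute and a tool call to move; the robot and the scene stay as the last step left them, time stands still between calls to the robot, and variables do not carry over. Pictures are saved under pics/ and viewed, at most 10 in all, crops included, and the job is handed in when it is done.

Besides the shell and the picture viewer there is one more tool, called after ">>>" in YAML: its name, and indented under it one key for each argument. carry_out: Moves the arm, as the interface text tells. Its arguments: {"type":"object","properties":{"deltas":{"type":"array"}},"required":["deltas"]}

```bash
mkdir -p pics; ls; python3 - <<'E'
from cell import ctrl
import cv2,numpy as np
print(ctrl.grip_depth); s=ctrl.read_state(); print(s)
for n in("scene","top"):
    im=ctrl.get_image(n); cv2.imwrite(f"pics/{n}0.png",im[:,:,::-1]); c=ctrl.calibration(n); print(n,c)
E
```

```text
pics
18.700000000000003
{'clock': 0.0, 'qpos': array([-1.30983992,  0.62935483,  0.03842402,  1.5183742 , -0.02699232,
        0.99630343, -0.02001874]), 'qd': array([-0.00086954, -0.00084379,  0.00063418,  0.00119553,  0.00012446,
        0.00076049, -0.00078986]), 'tau': array([-1.07521406e-03, -5.63411915e+01,  1.22673512e+00, -1.93443561e+01,
        1.13329102e-02,  1.05344082e-02,  1.18767183e-07]), 'eef_pos': array([208.39455493, 615.02102443, 230.38115009]), 'tool_rot': array([-3.13967048e+00,  2.19800232e-05,  2.81483607e+00]), 'force': array([-0.13606523,  0.21267648, -0.67939772]), 'torque': array([-0.0275767 ,  0.01471931, -0.026813  ]), 'gripper_force': 0.0, 'width': 85.5518606413759}
scene {'mtx': array([[483.67273402,   0.        , 315.75768979],
       [  0.        , 483.67273402, 198.18397318],
       [  0.        ,   0.        ,   1.        ]]), 'distortion': array([-0.01303424,  0.        ,  0.        ,  0.        ,  0.        ]), 'R': array([[ 0.45910767,  0.88830883, -0.01129468],
       [ 0.63037511, -0.33470473, -0.70042841],
       [-0.62597712,  0.31445218, -0.71363329]]), 't': array([-277.32631875, -298.59648917, 1645.33905735])}
top {'mtx': array([[501.62482963,   0.        , 321.37204344],
       [  0.        , 501.62482963, 194.56180584],
       [  0.        ,   0.        ,   1.        ]]), 'distortion': array([-0.14891916,  0.        ,  0.        ,  0.        ,  0.        ]), 'R': array([[ 0.02767829, -0.9996163 , -0.00107821],
       [-0.97781504, -0.02685056, -0.20774216],
       [ 0.2076335 ,  0.00680424, -0.97818303]]), 't': array([   9.59240179,  580.24357711, 1546.28482634])}
```

View pics/scene0.png

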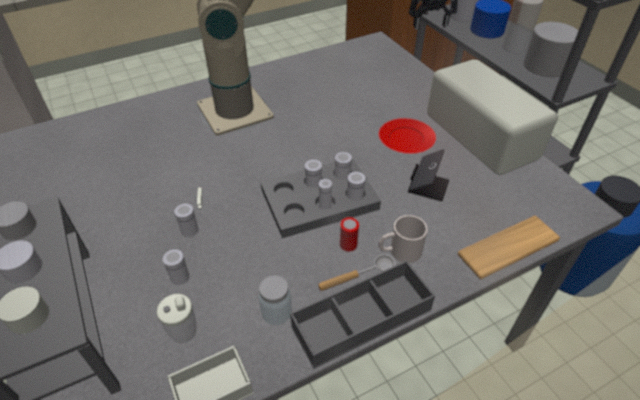

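View pics/top0.png

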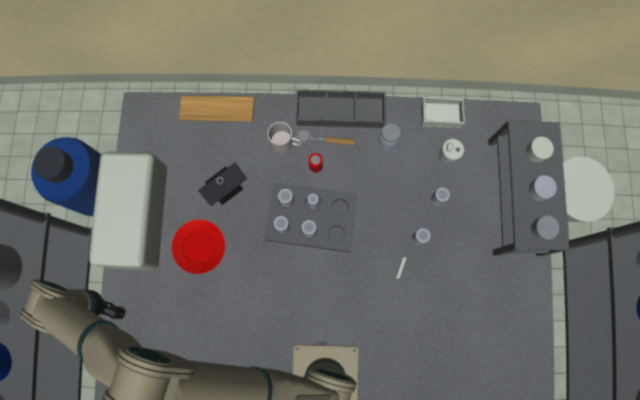

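The scene and top views show the rack around top (311,217). The empty wells are at (340,206) and (337,233), and the slim canister is at about (313,200). The spares are at (442,195) and (423,236), and the phone stand is at (222,184). I'll enlarge crops to measure.

```bash
python3 - <<'E'
import cv2,numpy as np
t=cv2.imread("pics/top0.png"); s=cv2.imread("pics/scene0.png")
def crop(im,x,y,w,h,k): return cv2.resize(im[y:y+h,x:x+w],None,fx=k,fy=k,interpolation=cv2.INTER_CUBIC)
a=crop(t,190,155,200,110,4)      # 800x440
cv2.imwrite("pics/c1.png",a)
b=np.zeros((560,800,3),np.uint8)
b[:320,:480]=crop(s,255,145,120,80,4)[:320,:480]
b[:280,520:800]=crop(s,395,140,70,70,4)
b[320:560,:400]=crop(t,395,180,100,60,4)[:240]
b[320:560,400:640]=crop(s,155,190,60,60,4)
b=cv2.convertScaleAbs(b,alpha=1.5)
cv2.imwrite("pics/c2.png",b)
E
```

```text
(no output)
```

View pics/c1.png

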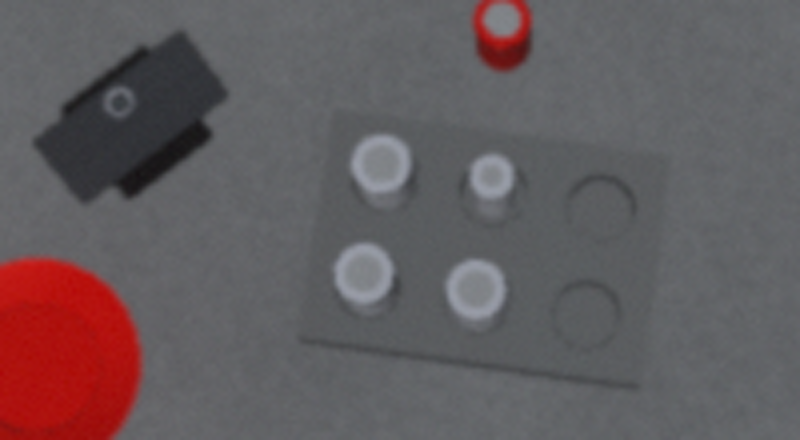

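View pics/c2.png

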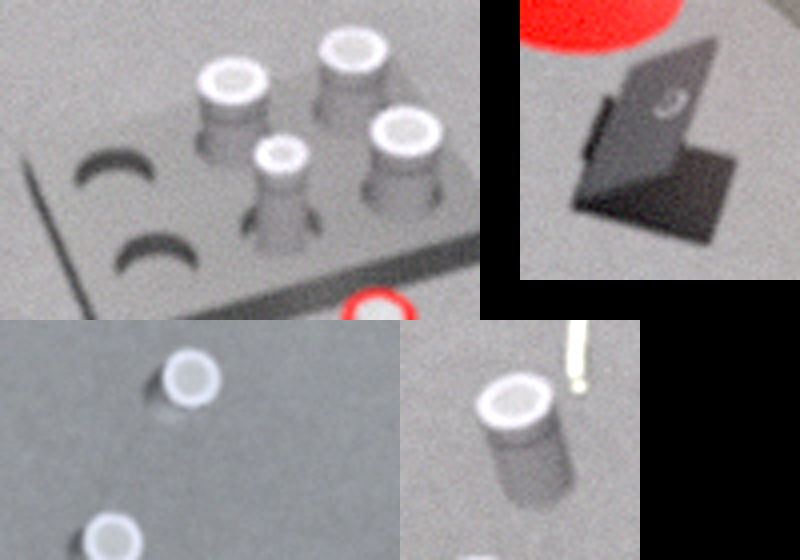

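The crops show three 80 mm cans on lids c1 (381,165), (364,274) and (476,290), with the slim lid at (492,177). The empty wells are at (602,208) and (587,315). The lens ring is at c1 (119,102), and the phone corners are at (182,30), (229,96), (85,204) and (35,142).

```bash
cat > h.py <<'E'
import cv2,numpy as np
from cell import ctrl
def ray(n,px,cal=None):
    c=cal or ctrl.calibration(n); p=cv2.undistortPoints(np.array([[px]],float),c['mtx'],c['distortion'])[0,0]
    d=c['R'].T@np.array([*p,1]); return -c['R'].T@c['t'],d
def onz(n,px,z,cal=None):
    o,d=ray(n,px,cal); return (o+d*(z-o[2])/d[2])
def tri(n1,p1,n2,p2):
    A=np.zeros((3,3));b=np.zeros(3);L=[]
    for n,p in((n1,p1),(n2,p2)):
        o,d=ray(n,p); d/=np.linalg.norm(d); M=np.eye(3)-np.outer(d,d);A+=M;b+=M@o;L.append((M,o))
    X=np.linalg.solve(A,b); return X,[np.linalg.norm(M@(X-o)) for M,o in L]
def lids(n,box,thr):
    im=cv2.imread(f"pics/{n}0.png"); x,y,w,h=box; k=4
    r=cv2.resize(im[y:y+h,x:x+w],None,fx=k,fy=k,interpolation=cv2.INTER_CUBIC)
    g=r.min(2); m=(g>thr).astype(np.uint8); out=[]
    for c in cv2.findContours(m,cv2.RETR_EXTERNAL,cv2.CHAIN_APPROX_NONE)[0]:
        if len(c)<60: continue
        e=cv2.fitEllipse(c); out.append((((e[0][0]+.5)/k-.5+x,(e[0][1]+.5)/k-.5+y),np.round(np.array(e[1])/k,1)))
    return out
E
python3 - <<'E'
from h import *
np.set_printoptions(precision=1,suppress=True)
for n,b in(("top",(255,180,110,65)),("top",(405,180,55,65)),("scene",(290,145,85,60)),("scene",(155,195,50,70))):
    for c,s in lids(n,b,125): print(n,np.round(c,1),s,*[onz(n,c,z)[:2] for z in (80,93,103)])
f=lambda p:(( p[0]+.5)/4-.5+190,(p[1]+.5)/4-.5+155)
for p in((335,107),(670,155),(638,387),(300,340),(602,208),(587,315)): print("rack",p,onz("top",f(p),35)[:2])
print("lens",onz("top",f((119,102)),80))
print(tri("top",f((119,102)),"scene",((670-520)/4+395,140+100/4)))
for p,z in(((182,30),90),((35,142),90),((229,96),40),((85,204),40)): print("phone",onz("top",f(p),z)[:2])
E
```

```text
top [308.5 226.9] [14.  14.5] [471.3  62.9] [469.5  62.5] [468.   62.2]
top [280.4 222.9] [13.9 14.6] [481.6 151.2] [479.6 150. ] [478.1 149.1]
top [312.5 198.7] [10.1 10.7] [561.7  53.2] [559.   52.9] [557.   52.7]
top [284.7 195.5] [13.9 14.4] [569.4 141.3] [566.7 140.3] [564.7 139.4]
top [422.9 235.1] [13.9 14.5] [ 454.6 -296.1] [ 452.9 -293.5] [ 451.5 -291.5]
top [442.5 194.1] [13.5 14.2] [ 588. -361.] [ 585.1 -357.9] [ 582.9 -355.5]
scene [325.  183.1] [10.  13.7] [533.9  64.6] [545.8  58.2] [555.   53.3]
scene [356.3 177.3] [12.6 18.2] [553.2 148.8] [564.9 141.1] [573.9 135.2]
scene [312.8 164.4] [12.5 18.6] [452.8  70.1] [465.9  63.6] [476.1  58.6]
scene [343.  156.7] [12.  17.8] [463.5 159. ] [476.5 151.2] [486.5 145.2]
scene [172.3 256.6] [15.8 22.2] [ 584.4 -359.7] [ 595.6 -359.9] [ 604.2 -360. ]
scene [183.1 209.5] [13.9 20.2] [ 451.2 -294.8] [ 464.4 -295.9] [ 474.5 -296.8]
scene [198.5 200.5] [ 5.7 16.3] [ 438.8 -250.7] [ 452.2 -252.5] [ 462.5 -253.8]
rack (335, 107) [625.1 184.4]
rack (670, 155) [592.4 -90.7]
rack (638, 387) [402.6 -67.8]
rack (300, 340) [432.6 203.5]
rack (602, 208) [547.  -36.1]
rack (587, 315) [459.4 -25.9]
lens [614.  353.6  80. ]
(array([613. , 352.8,  85.3]), [np.float64(0.344830927460809), np.float64(0.3448309274607936)])
phone [672.3 304.7]
phone [577.3 416.8]
phone [630.9 271.5]
phone [537.5 384.4]
```

Both views agree within about 3 mm. The estimates, in world x, y:

| Thing | Position |
|---|---|
| Slim canister | (556, 53) |
| Empty wells | (546, -34.5) and (458, -25), rack yaw about -0.114 |
| Spares | (453, -295.5) and (586.5, -360.5) |
| Lens | about (613, 353, 82) |

First I turn the tool to yaw 90°, so that tool x is world +y, tool y is world +x and tool z is down. Then I start the travel.

>>> carry_out:
  deltas: [0,0,10.18,0,0,0,-1,0,0,10.18,0,0,0,-1,0,0,10.18,0,0,0,-1,0,0,10.18,0,0,0,-1,0,0,10.18,0,0,0,-1,0,0,10.18,0,0,0,-1,0,0,10.2,0,0,0,-1,0,0,0,-0.046,0.029,0,-1,0,0,0,-0.046,0.029,0,-1,0,0,0,-0.046,0.029,0,-1,0,0,0,-0.046,0.029,0,-1,0,0,0,-0.046,0.029,0,-1]

```text
clock: 1.6
eef_pos: [354.2, 384.0, 231.1]
tool_rot: [-3.141, 0.0, 1.571]
force: [1.9, 0.2, -0.0]
width: 85.6
gripper_force: 0.0
```

>>> carry_out:
  deltas: [0,0,0,-0.05,0.022,0,-1,0,0,0,-0.05,0.022,0,-1,0,0,0,-0.05,0.022,0,-1,0,0,0,-0.05,0.022,0,-1,0,0,0,-0.05,0.022,0,-1,0,0,0,-0.05,0.022,0,-1,0,0,0,-0.058,-0.005,0,-1,0,0,0,-0.058,-0.005,0,-1,0,0,0,-0.058,-0.005,0,-1,0,0,0,-0.058,-0.005,0,-1,0,0,0,-0.058,-0.005,0,-1,0,0,0,-0.058,-0.005,0,-1]

```text
clock: 3.1
eef_pos: [455.2, -264.0, 231.1]
tool_rot: [-3.141, -0.0, 1.571]
force: [1.0, 0.5, 0.2]
width: 85.4
gripper_force: 0.0
```

```bash
python3 - <<'E'
from h import *
c=ctrl.calibration("wrist"); im=ctrl.get_image("wrist"); cv2.imwrite("pics/w1.png",im[:,:,::-1]); np.save("w1.npy",c,allow_pickle=True); print(c, ctrl.read_state()['eef_pos'])
E
```

```text
{'mtx': array([[284.69326975,   0.        , 319.92386798],
       [  0.        , 284.69326975, 201.296432  ],
       [  0.        ,   0.        ,   1.        ]]), 'distortion': array([-0.03500605,  0.        ,  0.        ,  0.        ,  0.        ]), 'R': array([[ 9.99999737e-01,  5.96929466e-04,  4.12031718e-04],
       [ 4.32407037e-04, -9.46708815e-01,  3.22090409e-01],
       [ 5.82339315e-04, -3.22090146e-01, -9.46708825e-01]]), 't': array([-454.79361882, -291.36867844,  295.0529805 ])} [ 452.8539324  -274.58329854  231.92520931]
```

View pics/w1.png

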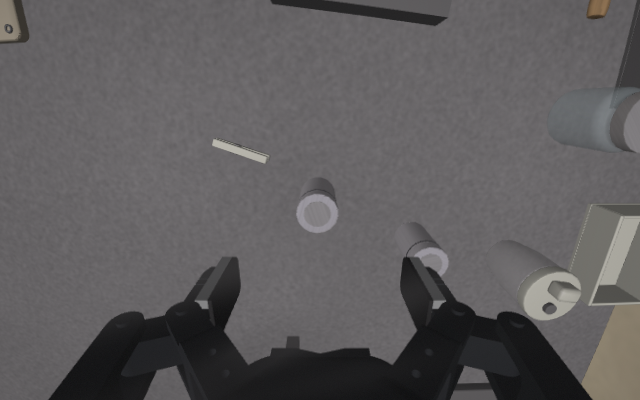

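The wrist view shows spare_a's lid centred at (317.5,213.5) and spare_b's lid at about (430,261).

```bash
python3 - <<'E'
from h import *
np.set_printoptions(precision=1,suppress=True)
c0=np.load("w1.npy",allow_pickle=True).item(); print("cam",-c0['R'].T@c0['t'],ctrl.read_state()['eef_pos'])
im=cv2.imread("pics/w1.png")
for p in((317.5,213.5),(430,261)): print(onz("wrist",p,80,c0))
c=ctrl.calibration("wrist"); im=ctrl.get_image("wrist"); cv2.imwrite("pics/w2.png",im[:,:,::-1]); np.save("w2.npy",c,allow_pickle=True)
print(ctrl.read_state()['eef_pos'],-c['R'].T@c['t'])
g=im[190:240,290:350].min(2); m=(g>125).astype(np.uint8)
for k in cv2.findContours(m,cv2.RETR_EXTERNAL,cv2.CHAIN_APPROX_NONE)[0]:
    if len(k)>40: e=cv2.fitEllipse(k); q=(e[0][0]+290,e[0][1]+190); print(q,e[1],onz("wrist",q,80,c))
E
```

```text
cam [ 454.7 -180.5  373.4] [ 452.9 -274.6  231.9]
[ 452.3 -294.6   80. ]
[ 585.  -354.8   80. ]
[ 453.2 -270.6  231.6] [ 453.2 -189.8  373.4]
(318.86891174316406, 204.46989822387695) (33.530879974365234, 42.68593215942383) [ 451.4 -296.4   80. ]
```

>>> carry_out:
  deltas: [0,0,0,-0.017,-0.001,0,-1,0,0,0,-0.016,-0.002,0,-1,0,0,0,0,0,0.03,-1,0,0,0,0,0,0.04,-1,0,0,0,0,0,0.04,-1,0,0,0,0,0,0.035,-1,0,0,0,0,0,0.025,-1,0,0,0,0,0,0.015,-1,0,0,0,0,0,0.01,-1,0,0,0,0,0,0.005,-1,0,0,0,0,0,0,-1,0,0,0,0,0,0,-1]

```text
clock: 4.7
eef_pos: [452.9, -295.7, 31.9]
tool_rot: [3.141, 0.001, 1.571]
force: [0.4, 0.0, 0.5]
width: 85.5
gripper_force: 0.0
```

>>> carry_out:
  deltas: [0,0,0,0,0,0,1,0,0,0,0,0,0,1,0,0,0,0,0,0,1,0,0,0,0,0,0,1,0,0,0,0,0,0,1,0,0,0,0,0,0,1]

```text
clock: 5.45
eef_pos: [452.7, -295.5, 31.8]
tool_rot: [3.141, 0.0, 1.571]
force: [-0.3, 1.0, 6.2]
width: 44.8
gripper_force: 60.9
```

>>> carry_out:
  deltas: [0,0,0,0,0,-0.02,1,0,0,0,0,0,-0.04,1,0,0,0,0,0,-0.04,1,0,0,0,0.02,0,-0.02,1,0,0,0,0.045,0.01,0,1,0,0,0,0.045,0.01,0,1,0,0,0,0.045,0.01,0,1,0,0,0,0.025,0.01,0,1,0,0,0,0.01,0,0,1,0,0,0,0,0,0,1,0,0,0,0,0,0,1,0,0,0,0,0,0,1]

```text
clock: 6.95
eef_pos: [492.2, -106.9, 151.4]
tool_rot: [3.142, 0.001, 1.568]
force: [-0.8, 0.1, -2.1]
width: 44.9
gripper_force: 61.5
```

```bash
python3 - <<'E'
from h import *
c=ctrl.calibration("wrist"); im=ctrl.get_image("wrist"); cv2.imwrite("pics/w3.png",im[:,:,::-1]); np.save("w3.npy",c,allow_pickle=True); s=ctrl.read_state();print(-c['R'].T@c['t'], s['eef_pos'],s['width'],s['qpos'])
E
```

```text
[492.00529692 -23.27799242 293.55364822] [ 492.32229514 -106.6163017   151.35923172] 44.65979732708967 [-0.11242354  0.57084513  0.39869153  2.00923311 -0.36354098  0.62965149
  0.52439178]
```

View pics/w3.png

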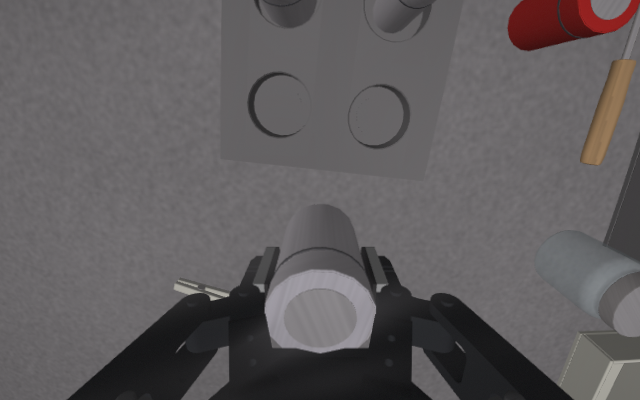

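The wrist view shows the near well's mouth at about (279.5,104.5), the far well's at about (379,116.5), and rack corners at (220,159) and (426,181). The can is held straight, with its lid at (320,317).

```bash
python3 - <<'E'
from h import *
np.set_printoptions(precision=1,suppress=True)
c=np.load("w3.npy",allow_pickle=True).item()
for p in((279.5,104.5),(379,116.5),(220,159),(426,181)): print(p,onz("wrist",p,35,c))
g=cv2.imread("pics/w3.png",0)
e=cv2.HoughCircles(cv2.GaussianBlur(g[60:160,230:430],(5,5),1),cv2.HOUGH_GRADIENT,1,60,param1=40,param2=12,minRadius=27,maxRadius=35)
for x,y,r in e[0]: print(x+230,y+60,r,onz("wrist",(x+230,y+60),35,c))
# lid height/centre: which z puts lid on tcp y?
for z in(193,200,206): print(z,onz("wrist",(320,317),z,c))
E
```

```text
(279.5, 104.5) [457.2 -23.1  35. ]
(379, 116.5) [543.8 -33.3  35. ]
(220, 159) [400.4 -70.3  35. ]
(426, 181) [591.9 -91.6  35. ]
379.5 114.5 31.1 [544.1 -31.6  35. ]
284.5 103.5 31.0 [461.6 -22.3  35. ]
193 [ 491.9 -110.9  193. ]
200 [ 491.9 -104.8  200. ]
206 [491.9 -99.6 206. ]
```

>>> carry_out:
  deltas: [0,0,0,0.025,-0.01,0,1,0,0,0,0.03,-0.012,0,1,0,0,0,0.02,-0.0125,0,1,0,0,0,0.007,0,0,1,0,0,0,0,0,0,1,0,0,0,0,0,0.025,1,0,0,0,0,0,0.025,1,0,0,0,0,0,0.02,1,0,0,0,0,0,0.007,1,0,0,0,0,0,0,1,0,0,0,0,0,0,1]

```text
clock: 8.38
eef_pos: [458.8, -23.8, 74.9]
tool_rot: [3.14, 0.0, 1.57]
force: [-0.4, 0.6, -1.2]
width: 44.7
gripper_force: 61.5
```

>>> carry_out:
  deltas: [0,0,0,0,0,0.008,1,0,0,0,0,0,0.008,1,0,0,0,0,0,0.006,1,0,0,0,0,0,0.004,1,0,0,0,0,0,0.002,1,0,0,0,0,0,0.001,1,0,0,0,0,0,0,1]

```text
clock: 9.25
eef_pos: [458.1, -23.4, 45.3]
tool_rot: [3.141, -0.0, 1.571]
force: [0.3, 0.4, -0.9]
width: 44.9
gripper_force: 61.5
```

>>> carry_out:
  deltas: [0,0,0,0,0,0.0015,1,0,0,0,0,0,0,1,0,0,0,0,0,0,-0.5,0,0,0,0,0,0,-0.5,0,0,0,0,0,0,-0.5,0,0,0,0,0,0,-0.5]

```text
clock: 10.0
eef_pos: [458.0, -23.4, 43.7]
tool_rot: [-3.141, 0.0, 1.571]
force: [0.5, -0.3, -0.2]
width: 63.7
gripper_force: 0.0
```

>>> carry_out:
  deltas: [0,0,0,0,0,-0.03,-0.5,0,0,0,0,0,-0.05,-0.5,0,0,0,-0.02,0,-0.04,-0.5,0,0,0,-0.05,0.02,0,-1,0,0,0,-0.055,0.03,0,-1,0,0,0,-0.055,0.03,0,-1,0,0,0,-0.055,0.03,0,-1,0,0,0,-0.045,0.018,0,-1,0,0,0,-0.025,0,0,-1,0,0,0,0,0,0,-1,0,0,0,0,0,0,-1,0,0,0,0,0,0,-1]

```text
clock: 11.5
eef_pos: [586.3, -325.8, 163.7]
tool_rot: [-3.142, -0.002, 1.573]
force: [-0.6, 0.7, -0.1]
width: 85.3
gripper_force: 0.0
```

```bash
cat > lid.py <<'E'
from h import *
import sys
# bright lid ellipses in wrist picture -> world at height z
def go(name,z,thr=125):
    c=ctrl.calibration("wrist"); im=ctrl.get_image("wrist"); cv2.imwrite(f"pics/{name}.png",im[:,:,::-1]); s=ctrl.read_state()
    print(np.round(s['eef_pos'],1),round(s['width'],1))
    m=(im.min(2)>thr).astype(np.uint8)
    for k in cv2.findContours(m,cv2.RETR_EXTERNAL,cv2.CHAIN_APPROX_NONE)[0]:
        if len(k)>60: e=cv2.fitEllipse(cv2.convexHull(k)); print(np.round(e[0],1),np.round(e[1],1),np.round(onz("wrist",e[0],z,c),1))
if __name__=="__main__": go(sys.argv[1],float(sys.argv[2]),int(sys.argv[3]))
E
python3 lid.py w4 80 125
```

```text
[ 586.3 -326.1  163.9] 85.4
[487.4 284.9] [61.2 76.2] [ 745.  -402.5   80. ]
[318.  243.8] [46.2 51.4] [ 584.4 -358.8   80. ]
[595.2 244.9] [ 93.8 152.5] [ 839.4 -361.    80. ]
[ 89.8 100.2] [13.6 88.4] [ 409.  -237.6   80. ]
```

>>> carry_out:
  deltas: [0,0,0,-0.017,-0.001,0,-1,0,0,0,-0.016,0,0,-1,0,0,0,0,0,0.02,-1,0,0,0,0,0,0.035,-1,0,0,0,0,0,0.03,-1,0,0,0,0,0,0.025,-1,0,0,0,0,0,0.015,-1,0,0,0,0,0,0.0075,-1,0,0,0,0,0,0,-1,0,0,0,0,0,0,-1]

```text
clock: 12.8
eef_pos: [585.4, -361.5, 32.2]
tool_rot: [3.14, 0.001, 1.571]
force: [0.0, 0.1, 0.6]
width: 85.5
gripper_force: 0.0
```

>>> carry_out:
  deltas: [0,0,0,0,0,0,1,0,0,0,0,0,0,1,0,0,0,0,0,0,1,0,0,0,0,0,0,1,0,0,0,0,0,0,1,0,0,0,0,0,0,1]

```text
clock: 13.55
eef_pos: [585.2, -361.3, 32.0]
tool_rot: [3.141, 0.001, 1.571]
force: [0.4, -0.9, 6.0]
width: 44.9
gripper_force: 61.2
```

>>> carry_out:
  deltas: [0,0,0,0,0,-0.02,1,0,0,0,0,0,-0.04,1,0,0,0,0,0,-0.04,1,0,0,0,0.02,-0.005,-0.02,1,0,0,0,0.045,-0.007,0,1,0,0,0,0.055,-0.007,0,1,0,0,0,0.055,-0.007,0,1,0,0,0,0.055,-0.007,0,1,0,0,0,0.05,-0.007,0,1,0,0,0,0.03,0,0,1,0,0,0,0.017,0,0,1,0,0,0,0,0,0,1]

```text
clock: 15.05
eef_pos: [545.1, -33.3, 151.6]
tool_rot: [3.141, -0.0, 1.573]
force: [-0.3, -0.9, -1.0]
width: 45.0
gripper_force: 61.5
```

>>> carry_out:
  deltas: [0,0,0,0,0,0,1,0,0,0,0,0,0.025,1,0,0,0,0,0,0.025,1,0,0,0,0,0,0.02,1,0,0,0,0,0,0.007,1,0,0,0,0,0,0,1,0,0,0,0,0,0,1]

```text
clock: 15.92
eef_pos: [545.5, -34.6, 75.1]
tool_rot: [3.14, 0.0, 1.57]
force: [-0.5, 0.2, -0.8]
width: 44.8
gripper_force: 61.5
```

```bash
python3 lid.py w5 93 125
```

```text
[545.5 -34.4  75.1] 44.8
[319.6 311.4] [ 87.4 112.6] [545.  -55.7  93. ]
[146.9 253.9] [74.8 95.5] [458.8 -21.1  93. ]
[640.1 105.2] [ 18.2 100.1] [684.6  50.6  93. ]
[612.6 104. ] [31.7 73.5] [671.4  50.7  93. ]
[343.1  90. ] [90.  95.5] [554.7  54.6  93. ]
[128.3  66.4] [104.3 126.8] [467.5  64.4  93. ]
```

View pics/w5.png

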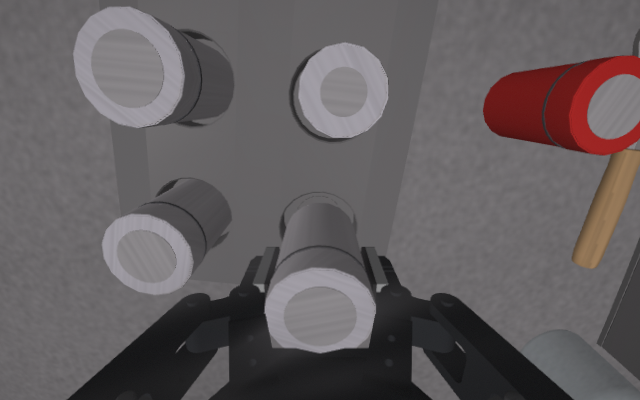

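The wrist view shows spare_a standing in the near well with its lid at (147,254). The slim lid is at (343,90), and the held can sits over the far well's mouth at (320,205).

>>> carry_out:
  deltas: [0,0,0,0,0,0.008,1,0,0,0,0,0,0.008,1,0,0,0,0,0,0.006,1,0,0,0,0,0,0.004,1,0,0,0,0,0,0.002,1,0,0,0,0,0,0.001,1,0,0,0,0,0,0,1]

```text
clock: 16.85
eef_pos: [544.9, -34.0, 45.4]
tool_rot: [3.141, -0.0, 1.571]
force: [0.2, -0.9, -1.3]
width: 45.1
gripper_force: 61.5
```

>>> carry_out:
  deltas: [0,0,0,0,0,0.0015,1,0,0,0,0,0,0,1,0,0,0,0,0,0,-0.5,0,0,0,0,0,0,-0.5,0,0,0,0,0,0,-0.5,0,0,0,0,0,-0.02,-0.5,0,0,0,0,0,-0.04,-0.5,0,0,0,0,0,-0.04,-0.5,0,0,0,0.02,0.005,-0.02,-0.5,0,0,0,0.02,0.005,0,-0.5,0,0,0,0,0,0,-0.5,0,0,0,0,0,0,-0.5]

```text
clock: 18.35
eef_pos: [553.9, 5.5, 162.6]
tool_rot: [-3.139, 0.001, 1.571]
force: [-0.9, -0.4, -0.2]
width: 64.6
gripper_force: 0.0
```

```bash
python3 lid.py w6 103 125; python3 - <<'E'
from h import *
im=ctrl.get_image("top"); cv2.imwrite("pics/t6.png",im[:,:,::-1])
im=ctrl.get_image("scene"); cv2.imwrite("pics/s6.png",im[:,:,::-1])
w=cv2.imread("pics/w6.png"); o=np.zeros((480,800,3),np.uint8)
o[:,:]=0; o[:320,:480]=cv2.resize(im[145:225,255:375,::-1],None,fx=4,fy=4); o[:200,480:]=cv2.resize(w,(320,200)); cv2.imwrite("pics/c6.png",o)
E
```

```text
[554.    5.  162.7] 64.1
[309.4 255.7] [47.8 54.3] [545. -26. 103.]
[206.2 244.7] [46.9 56. ] [462.9 -16.5 103. ]
[487.2 157.2] [32.2 38.6] [673.8  53.8 103. ]
[320.7 156.2] [47.3 48. ] [554.  54. 103.]
[203.  140.4] [58.1 65.9] [471.2  65.3 103. ]
[554.6 110.5] [ 39.2 148.5] [715.9  86.7 103. ]
[539.9  74.8] [13.9 33.4] [700.  109.3 103. ]
[584.9  67.8] [15.6 49.7] [730.5 114.5 103. ]
[615.9  20.9] [46.  69.2] [744.5 143.3 103. ]
[336.   20.9] [69.9 78.3] [563.4 138.9 103. ]
[202.3   7.1] [67.6 76.7] [480.6 147.2 103. ]
```

View pics/c6.png

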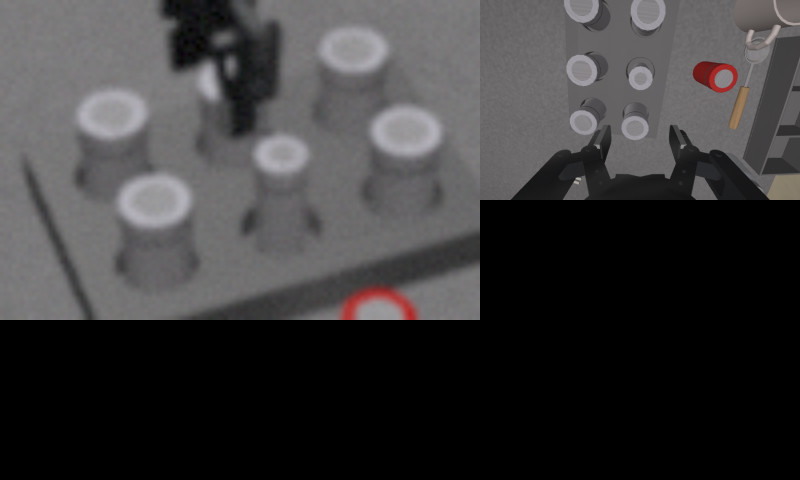

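All five tall canisters stand fully down in the scene crop. The slim lid is at about (555, 53.5), so I pick it next.

>>> carry_out:
  deltas: [0,0,0,0.02,0.001,0,-0.5,0,0,0,0.02,0,0,-0.5,0,0,0,0.0085,0,0,-0.5,0,0,0,0,0,0,-0.5,0,0,0,0,0,0.025,-0.5,0,0,0,0,0,0.03,-0.5,0,0,0,0,0,0.025,-0.5,0,0,0,0,0,0.015,-0.5,0,0,0,0,0,0.0085,-0.5,0,0,0,0,0,0.004,-0.5,0,0,0,0,0,0,-0.5,0,0,0,0,0,0,-0.5]

```text
clock: 20.0
eef_pos: [556.3, 54.5, 56.9]
tool_rot: [3.14, -0.0, 1.571]
force: [0.1, -0.2, -0.5]
width: 64.2
gripper_force: 0.0
```

>>> carry_out:
  deltas: [0,0,0,0,0,0,1,0,0,0,0,0,0,1,0,0,0,0,0,0,1,0,0,0,0,0,0,1,0,0,0,0,0,0,1,0,0,0,0,0,0,1]

```text
clock: 20.75
eef_pos: [556.0, 54.6, 56.7]
tool_rot: [3.141, -0.0, 1.571]
force: [-1.2, 0.7, 6.0]
width: 32.4
gripper_force: 59.1
```

>>> carry_out:
  deltas: [0,0,0,0,0,-0.02,1,0,0,0,0,0,-0.04,1,0,0,0,0,0,-0.05,1,0,0,0,0,0,-0.045,1,0,0,0,0,0,-0.018,1,0,0,0,0.03,-0.005,0,1,0,0,0,0.045,-0.009,0,1,0,0,0,0.05,-0.01,0,1,0,0,0,0.045,-0.009,0,1,0,0,0,0.03,-0.005,0,1,0,0,0,0.0185,0,0,1,0,0,0,0,0,0,1]

```text
clock: 22.25
eef_pos: [517.8, 273.8, 228.9]
tool_rot: [-3.141, 0.0, 1.573]
force: [0.0, -1.2, -0.9]
width: 32.8
gripper_force: 59.5
```

>>> carry_out:
  deltas: [-3,2.6,0,0,0,0,1,-6.1,5.1,0,0,0,0,1,-6.1,5.1,0,0,0,0,1,-6.1,5.1,0,0,0,0,1,-5.4,4.5,0,0,0,0,1,-4,3.3,0,0,0,0,1,0,0,0,0,0,0,1,0,0,0,0,0,0,1,0,0,0,0,0,0,1]

```text
clock: 23.38
eef_pos: [533.1, 279.7, 270.7]
tool_rot: [2.695, -0.389, 1.672]
force: [-0.7, -0.1, -1.4]
width: 32.8
gripper_force: 60.9
```

```bash
cat > chk.py <<'E'
from h import *
from scipy.spatial.transform import Rotation as Ro
np.set_printoptions(precision=3,suppress=True)
s=ctrl.read_state(); R=Ro.from_euler('xyz',s['tool_rot']).as_matrix(); print(s['clock'],s['qpos'],s['eef_pos'],s['width'],s['gripper_force'],s['force'],s['qd'])
L=np.array([613.7,353.3,81]); a=np.radians(39.9); e=np.array([np.cos(a),np.sin(a),0])
zp=-np.sin(.7)*e+np.array([0,0,np.cos(.7)]); xp=np.cos(.7)*e+np.array([0,0,np.sin(.7)]); P=np.array([xp,np.cross(zp,xp),zp])
u=s['eef_pos']+R[:,2]*43.7
print("under in phone",P@(u-L),"angle",np.arccos(-R[:,2]@zp),"tool shift to go",R.T@(L+150*zp-u))
E
python3 chk.py
```

```text
23.375 [-0.454  0.337  0.045  2.142 -1.099  0.233  0.625] [533.065 279.728 270.666] 32.75343294199032 60.8912193775177 [-0.702 -0.07  -1.384] [-0.008  0.002 -0.006 -0.003 -0.001 -0.     0.   ]
under in phone [ 33.643  -2.934 171.958] angle 0.12472892857540516 tool shift to go [-18.339 -24.85   25.861]
```

```bash
cat > fk.py <<'E'
import numpy as np, itertools
from scipy.spatial.transform import Rotation as Ro
from scipy.optimize import least_squares
def fk(q,p,s,psi=0):
    d1,d3,d5,d7,a2,a3,a5,a6=p; R=np.eye(3); x=np.array([0,0,d1],float)
    z=lambda a:Ro.from_euler('z',a).as_matrix(); y=lambda a:Ro.from_euler('y',a).as_matrix(); v=lambda a,b:np.array([a,0,b])
    R=R@z(s[0]*q[0])@y(q[1]); x=x+R@v(a2,d3); R=R@z(s[1]*q[2]); x=x+R@v(a3,0); R=R@y(q[3]); x=x+R@v(a5,d5)
    R=R@z(s[2]*q[4])@y(q[5]); x=x+R@v(a6,d7); R=R@z(s[3]*q[6]+psi); return x,R
D=[([-1.30983992,.62935483,.03842402,1.5183742,-.02699232,.99630343,-.02001874],[208.4,615.02,230.4],[-3.1397,0,2.8148]),
([-.11242354,.57084513,.39869153,2.00923311,-.36354098,.62965149,.52439178],[492.3,-106.6,151.36],[3.142,.001,1.568]),
([-.454,.337,.045,2.142,-1.099,.233,.625],[533.065,279.728,270.666],[2.695,-.389,1.672])]
if __name__=="__main__":
  best=[]
  for s in itertools.product((1,-1),repeat=4):
   for psi in(0,np.pi/2,np.pi,-np.pi/2):
    def f(p):
        r=[]
        for q,x,o in D:
            X,R=fk(q,p,s,psi); r+=list(X-x)+list(300*(Ro.from_matrix(R).inv()*Ro.from_euler('xyz',o)).as_rotvec())
        r+=list(0.01*np.array(p[4:])); return r
    o=least_squares(f,[330,400,400,250,0,0,0,0],max_nfev=50); best.append((o.cost,s,psi,np.round(o.x,1)))
  for b in sorted(best,key=lambda b:b[0])[:3]: print(b)
E
python3 fk.py
```

```text
(np.float64(319.43019883880737), (-1, -1, -1, -1), 1.5707963267948966, array([463.8, 420.8, 390.6, 290.1,  37.1,  50. ,  24.1, -17.4]))
(np.float64(29920.80575763442), (-1, 1, -1, -1), 1.5707963267948966, array([1199. , -233.7,  535.9, -100.6, 1354.3, -693.9,  237.3,   69.7]))
(np.float64(52257.168684348646), (-1, 1, 1, 1), 1.5707963267948966, array([1256.8, -278.2,  506.2,   -3.5, 1426.2, -853.7,  227. ,  -47. ]))
```

```bash
cat > fit.py <<'E'
from fk import *
S=(-1,-1,-1,-1)
def model(q,P):
    X,R=fk(q,P[:8],S,np.pi/2+P[9]); B=Ro.from_euler('z',P[8]).as_matrix(); return B@X,B@R
def f(P):
    r=[]
    for q,x,o in D:
        X,R=model(q,P); r+=list(X-x)+list(300*(Ro.from_matrix(R).inv()*Ro.from_euler('xyz',o)).as_rotvec())
    return np.array(r+list(.01*P[4:8]))
o=least_squares(f,[330,400,400,250,0,0,0,0,0,0]); PAR=o.x
if __name__=="__main__":
    print(np.round(o.x,3),o.cost); print(np.round(o.fun[:18].reshape(3,6),1))
E
python3 fit.py
```

```text
[ 3.61361e+02  5.20932e+02  3.82940e+02  3.17174e+02  8.22700e+00
  2.70750e+01  6.56800e+00  2.49300e+00 -3.90000e-02 -3.60000e-02] 25.064323957444124
[[-1.8  0.6 -0.1 -0.  -0.  -0.8]
 [-0.1 -0.2  0.2  0.1 -0.2 -0.6]
 [ 0.   0.  -0.1  4.5  4.8  1.3]]
```

```bash
cat > ik.py <<'E'
from fit import *
lo=np.array([-3.06,-.37,-1.25,.18,-1.1,.23,-2.94])+.04; hi=np.array([3.06,2.12,1.32,2.47,4.24,1.98,2.94])-.04
L=np.array([613.7,353.3,81]); a=np.radians(39.9); e=np.array([np.cos(a),np.sin(a),0])
zp=-np.sin(.7)*e+np.array([0,0,np.cos(.7)]); xp=np.cos(.7)*e+np.array([0,0,np.sin(.7)]); Pm=np.array([xp,np.cross(zp,xp),zp])
def met(q):
    X,R=model(q,PAR); return Pm@(X+43.7*R[:,2]-L),R[:,2]+zp,X,R
q0=np.array(D[2][0])
if __name__=="__main__":
    rng=np.random.default_rng(0); out=[]
    for i in range(60):
        qi=np.clip(q0+rng.normal(0,.5,7)*(i>0),lo+.01,hi-.01)
        def g(q):
            u,t,_,_=met(q); return np.concatenate([(u-[0,0,150])/10,t/.05,.05*(q-q0)])
        o=least_squares(g,qi,bounds=(lo,hi)); u,t,X,R=met(o.x)
        out.append((o.cost,np.round(o.x,2),np.round(u,1),round(np.linalg.norm(t),3),np.round(X),np.round(Ro.from_matrix(R).as_euler('xyz'),3)))
    seen=[]
    for r in sorted(out,key=lambda r:r[0]):
        if all(np.abs(r[1]-s).max()>.1 for s in seen): seen.append(r[1]); print(*r)
        if len(seen)>6: break
E
python3 ik.py
```

```text
0.015924125892386246 [ 0.41  0.75 -1.21  2.31  2.08  0.56  0.62] [  0.  -0. 150.] 0.0 [518. 273. 229.] [-2.632  0.503 -1.587]
0.02568496330477819 [-0.15  0.43 -0.34  2.32  3.39  0.27  0.62] [ -0.   0. 150.] 0.001 [518. 273. 229.] [-2.533 -0.372 -0.393]
6.855533125426903 [-0.42  0.39  0.03  2.13 -1.06  0.27  0.62] [  9.5  -3.2 155. ] 0.176 [529. 275. 243.] [ 2.741 -0.364  1.679]
```

```bash
cat > ik2.py <<'E'
from ik import *
lo2=lo-.03; hi2=hi+.03
for wa in(.05,.03):
  for zt in(130,150,170):
    def g(q):
        u,t,_,_=met(q); return np.concatenate([(u[:2])/8,[(u[2]-zt)/8],t/wa,.01*(q-q0)])
    o=least_squares(g,q0.clip(lo2+.005,hi2-.005),bounds=(lo2,hi2)); u,t,X,R=met(o.x)
    print(wa,zt,np.round(o.x,2),np.round(u,1),round(np.linalg.norm(t),3),np.round(X),np.round(R[:,2],3))
# positive j5 family: least j3
print("alt")
lo3=lo.copy();lo3[4]=0.2
rng=np.random.default_rng(1);out=[]
for i in range(60):
    def g(q):
        u,t,_,_=met(q); return np.concatenate([(u-[0,0,150])/10,t/.05,[.3*q[2],.2*(q[4]-.8)]])
    o=least_squares(g,rng.uniform(np.maximum(lo3,[-1,0,-1,1.5,.2,.3,-1]),np.minimum(hi,[1,1,1,2.3,2,1,1])),bounds=(lo3,hi)); u,t,X,R=met(o.x)
    out.append((o.cost,np.round(o.x,2),np.round(u,1),round(np.linalg.norm(t),3)))
for r in sorted(out,key=lambda r:r[0])[:60:10]: print(*r)
E
python3 ik2.py
```

```text
0.05 130 [-0.4   0.43 -0.01  2.11 -1.09  0.24  0.63] [  6.4  -2.2 133. ] 0.184 [538. 284. 225.] [ 0.346  0.366 -0.864]
0.05 150 [-0.38  0.39 -0.02  2.14 -1.09  0.24  0.62] [  5.9  -2.  153.1] 0.172 [527. 275. 239.] [ 0.357  0.37  -0.858]
0.05 170 [-0.36  0.35 -0.04  2.17 -1.09  0.24  0.63] [  5.4  -1.8 173.2] 0.157 [516. 267. 254.] [ 0.369  0.374 -0.851]
0.03 130 [-0.39  0.42 -0.02  2.11 -1.09  0.24  0.63] [ 15.9  -5.4 137.7] 0.167 [543. 284. 234.] [ 0.361  0.371 -0.856]
0.03 150 [-0.37  0.38 -0.03  2.14 -1.09  0.24  0.62] [ 14.7  -5.  158. ] 0.155 [531. 275. 248.] [ 0.371  0.374 -0.85 ]
0.03 170 [-0.35  0.33 -0.04  2.17 -1.09  0.24  0.62] [ 13.4  -4.6 178.1] 0.141 [520. 266. 263.] [ 0.382  0.378 -0.843]
alt
0.08809166923831038 [ 0.27  0.58 -0.93  2.31  2.36  0.36  0.69] [  0.   0. 150.] 0.001
0.08809166924074537 [ 0.27  0.58 -0.93  2.31  2.36  0.36  0.58] [  0.   0. 150.] 0.001
0.08809166924469555 [ 0.27  0.58 -0.93  2.31  2.36  0.36  0.33] [  0.   0. 150.] 0.001
0.08809166925357644 [ 0.27  0.58 -0.93  2.31  2.36  0.36  0.69] [  0.   0. 150.] 0.001
0.08809166927083216 [ 0.27  0.58 -0.93  2.31  2.36  0.36  2.23] [  0.   0. 150.] 0.001
0.08809166933123058 [ 0.27  0.58 -0.93  2.31  2.36  0.36 -1.74] [  0.   0. 150.] 0.001
```

```bash
cat > to.py <<'E'
import sys,numpy as np
from scipy.spatial.transform import Rotation as Ro
from cell import ctrl
v=np.array(list(map(float,sys.argv[1:]))); s=ctrl.read_state(); R=Ro.from_euler('xyz',s['tool_rot']).as_matrix()
z=v[3:]/np.linalg.norm(v[3:]); zl=R.T@z; ax=np.cross([0,0,1],zl); n=np.linalg.norm(ax)
print("rot deg tool",np.round(np.degrees(np.arctan2(n,zl[2]))*ax/max(n,1e-9),2),"shift tool (old axes) mm",np.round(R.T@(v[:3]-s['eef_pos']),1))
E
python3 to.py 523 270 252 .37 .374 -.85
```

```text
rot deg tool [ 1.63 -0.71  0.  ] shift tool (old axes) mm [-15.1 -16.    7.9]
```

>>> carry_out:
  deltas: [0.8,-0.35,0,0,0,0,1,0.8,-0.35,0,0,0,0,1,0,0,0,-0.005,-0.005,0.003,1,0,0,0,-0.005,-0.005,0.003,1,0,0,0,-0.005,-0.006,0.002,1,0,0,0,0,0,0,1,0,0,0,0,0,0,1]

```text
clock: 24.25
eef_pos: [523.9, 269.9, 254.7]
tool_rot: [2.725, -0.378, 1.666]
force: [1.1, -0.1, -1.2]
width: 32.5
gripper_force: 60.9
```

```bash
python3 chk.py; python3 to.py 523 270 252 .37 .374 -.85
```

```text
24.25 [-0.422  0.351  0.021  2.161 -1.099  0.233  0.644] [523.882 269.93  254.731] 32.53069367451772 60.881792306900024 [ 1.085 -0.091 -1.231] [-0.001 -0.006 -0.001 -0.002  0.001  0.     0.001]
under in phone [ 11.92   -4.176 168.543] angle 0.15517622140075216 tool shift to go [-3.381 -8.999 20.273]
rot deg tool [ 0.03 -0.03  0.  ] shift tool (old axes) mm [-0.9 -1.8  2. ]
```

```bash
python3 - <<'E'
from h import *
c=ctrl.calibration("wrist"); im=ctrl.get_image("wrist"); np.save("w9.npy",c,allow_pickle=True)
t=ctrl.get_image("top"); s=ctrl.get_image("scene"); cv2.imwrite("pics/t9.png",t[:,:,::-1]); cv2.imwrite("pics/w9.png",im[:,:,::-1])
o=np.zeros((600,800,3),np.uint8); o[:400,:640]=im[:,:,::-1]
o[400:600,:300]=cv2.resize(t[150:210,190:280,::-1],(300,200)); o[400:600,310:670]=cv2.resize(s[120:220,330:510,::-1],(360,200)); cv2.imwrite("pics/c9.png",o)
E
```

```text
(no output)
```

View pics/c9.png

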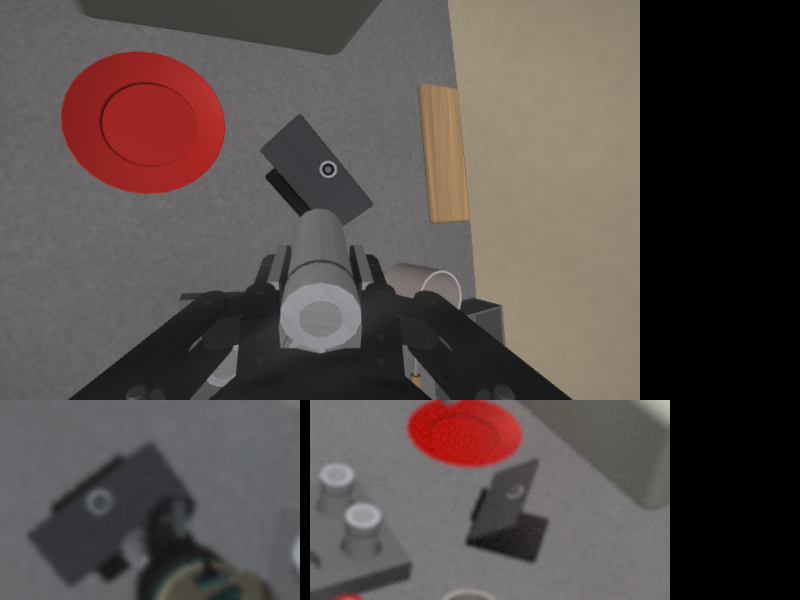

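The wrist view shows the slim can held straight. The lens is at (328,170), and the phone corners are at (300,114), (373,205) and (261,151). I'll triangulate these against the top view.

```bash
python3 - <<'E'
from h import *
np.set_printoptions(precision=2,suppress=True)
cw=np.load("w9.npy",allow_pickle=True).item(); f=lambda p:((p[0]+.5)/4-.5+190,(p[1]+.5)/4-.5+155)
def tri2(pw,pt):
    A=np.zeros((3,3));b=np.zeros(3);L=[]
    for o,d in(ray("wrist",pw,cw),ray("top",f(pt))):
        d=d/np.linalg.norm(d); M=np.eye(3)-np.outer(d,d);A+=M;b+=M@o;L.append((M,o))
    X=np.linalg.solve(A,b); return X,np.linalg.norm(L[0][0]@(X-L[0][1]))
l=tri2((328,170),(119,102)); A=tri2((373,205),(182,30)); B=tri2((300,114),(35,142)); C=tri2((261,151),(85,204))
print(l,A,B,C,sep="\n"); print("lens wrist z80",onz("wrist",(328,170),80,cw))
y=B[0]-A[0]; x=B[0]-C[0]; print("len",np.linalg.norm(y),np.linalg.norm(x)); z=np.cross(x,y); z/=np.linalg.norm(z); print("z",z, "az",np.degrees(np.arctan2(-z[1],-z[0])),"tilt",np.degrees(np.arccos(abs(z[2]))), "az from y", np.degrees(np.arctan2(y[1],y[0]))-90)
E
```

```text
(array([616.77, 355.71,  67.93]), np.float64(0.547612216218863))
(array([675.19, 306.4 ,  78.69]), np.float64(0.45462876979700084))
(array([576.57, 418.79,  87.48]), np.float64(1.7846437377114208))
(array([546.82, 397.77, -14.93]), np.float64(0.9717239840421081))
lens wrist z80 [611.15 352.97  80.  ]
len 149.77834949644205 108.69552793882515
z [-0.7  -0.64  0.33] az 42.45545578009922 tilt 70.56043126309551 az from y 41.26607951091583
```

```bash
sed -i 's/613.7,353.3,81/612.7,353.3,80/; s/radians(39.9)/radians(40.5)/' chk.py; python3 chk.py; python3 -c "
from cell import ctrl; print(ctrl.finish_job())"
```

```text
24.4 [-0.421  0.351  0.021  2.161 -1.099  0.233  0.644] [523.875 269.942 254.877] 32.88418202927589 60.88205695152283 [-0.235  0.223 -0.876] [ 0.002 -0.001 -0.002  0.004  0.    -0.001  0.001]
under in phone [ 13.224  -3.771 168.952] angle 0.1528711117675978 tool shift to go [-4.506 -9.711 20.824]
the job is handed in; nothing more can be done
None
```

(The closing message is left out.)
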